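# Shut the sweets drawer and mark it with the red clip

## Robot

A 7-joint arm with a two-finger parallel gripper is mounted at the origin on the work surface. World frame = base frame: x ahead of the robot, y to its left, z up, the work surface at z = 0. Lengths are in m, angles in rad, forces in N, time in s.
With the tool pointing down it reaches from about 0.4 to 0.85 m from the base axis. Payload 4.5 kg.
Tool frame: the origin (TCP) lies between the finger pads; the fingertips stand r.tip_reach ahead of it and the grasp point (between the pads) lies 3 mm ahead of it (r.tip_reach is the distance from the TCP to the fingertips, in m); z points along the fingers, y is the line along which they close (so a half turn about z gives the same grasp; the last joint's range is limited). The gripper opens to 88 mm and grips with 3 to 60 N. Pads are 18 mm wide; open, the fingers measure 123 mm over their backs; the gripper's body (75 mm by 187 mm) begins 45 mm behind the grasp point.
Start: joints at [1.208, 0.689, -0.195, 1.565, 0.157, 0.902, -0.215], TCP at [0.242, -0.576, 0.261] pointing down, gripper open.
Joint ranges: [-3.01, 3.01], [-0.46, 2.08], [-1.47, 1.51], [0.13, 2.56], [-1, 4.14], [0.04, 2.09], [-2.66, 2.66]. Speed limits (rad/s): [2.57, 2.57, 3.14, 3.14, 3.14, 3.14, 3.14].

## Interface

Orientations are given as a unit quaternion [x, y, z, w].
In Python, from plant import r gives the robot as it stands.
- The arm moves only by the tool step_arm, never from a script. Its argument "motion" is a list of rows, each an object with "dp": the shift along the tool's x, y, z in mm, a list of three; "twist": the turn, a rotation vector about the tool's x, y, z in rad, a list of three; "hand": the opening, from -1 (shut) to 1 (fully open). In form: [{"dp": [dx, dy, dz], "twist": [rx, ry, rz], "hand": hand}, ...]. A call has 1 to 5 rows; each row is the pose to reach, as a shift and turn from the pose commanded when the call began, along the tool's axes at that moment; what a row does not reach only later rows make up. A row lasts 1/8 s, in which the tool goes at most 62.5 mm and 10.7 degrees, less where a joint would pass 70% of its speed; a pose out of reach is approached as far as the arm can. A call with a gripper value outside its range is refused whole. The fingers move at their own pace and stop on an object; "force" is the grip in N (left out, the last holds). Time passes only in rows, so rows that repeat a pose let the fingers close. It gives the time, the measured TCP pose, the force, the opening and the grip force at its end, in the units of the state.
- r.get_state(): the state, without advancing time (a new reading comes with each control period).
- r.snapshot(name): name is "scene" or "top"; returns a dict with "pixels" (384x512x3 uint8, red, green, blue), "depth" (384x512 float32, m along the optical axis (not along the pixel's ray), 0 where there is no reading), "fx", "fy", "cx", "cy" (pixels), "D" ([k1, k2, p1, p2, k3] as OpenCV has them; the pictures are not rectified), "xyz" and "orientation" of the camera in the world. Camera axes: x right, y down, z forward; pixel columns grow to the right and rows downward; lengths in m; the calibration is good to about 2 mm. A picture is of the moment at which its call begins.
- r.finish_job(): hands the job in; it is judged then, once.
Trained networks look in the newest picture that a camera, given by its name, has taken for a name from the list of things; names that differ only in an ending like _2 or _b are one class to them, and where a whole thing is asked for, a point or a joint stands for the part that bears it (a point fixed in the world has none). Each returns a list of dicts, best first, with "score" (0 to 1); they miss things now and then, are a little off and sometimes report something else, mostly with a low value. They report only what shows in the picture. A call takes as long as a camera call.
- r.search_frame(camera, thing): "at" ([x, y, z] in m, in the coordinates of the camera as it stood for that picture, good to about 4 mm: the middle of the surface that is visible of it).
The state is a dict: "clock": time; "q": joint angles; "qd": joint speeds; "joint_torque": joint torques, N m; "tool_pos": TCP position; "eef_rot": TCP orientation; "contact_force": force on the tool from outside, world axes, zero at the start; "moment": the same for the moment, N m; "opening": opening from 0.0 (shut) to 1.0 (fully open); "finger_force": force on a finger pad.
Only numpy, scipy, OpenCV 4.12 (cv2) and the standard library are available. Lean on these libraries where they do the work, as an engineer would, in place of code of your own. Each camera call takes 0.05 s, during which the arm holds its last target. There are 200 camera calls.

## Task

Push the open drawer of sweets fully home until its catch holds it, then mark it as full: take the red clip off the clip rail and clip it upright, well down, onto the upright steel tab of the shut drawer, and let go. Leave the drawer shut, leave the white clip on its rail, and do not bump the blue cup out of its place.

Things in the scene. Friction and masses are not known exactly. Their poses are not given: they have to be found in the camera images.
- unit: Fixed wooden countertop drawer unit, case 180 deep x 180 wide x 100 mm high, one drawer. Origin: bottom centre of the case's front face; x runs from the front into the case (pushing the drawer shut is along +x), y to the left seen from the robot, z up. May be turned about vertical by up to 0.3 rad.
- drawer (a joint): Opening of the drawer in m: 0 = fully home, at most 0.13; it slides along the unit's x. Sliding takes about 2.5 N; over the last 15 mm a sprung catch adds about 3 N, gives way at about 7 mm, and holds the drawer once it is in; push on to the hard stop at 0.
- tab_top (a point): Middle of the top edge of the upright steel tab on the drawer front; axes as the unit's; moves with the drawer. Tab: 8 mm thick (x), 70 mm wide (y), top 148 mm above the table, rising 48 mm above the case; its rear face is 4 mm in front of the case when shut. Its front is flush with the front of the drawer front (180 mm wide, 12 mm thick, top 98 mm above the table). Push on either.
- rail: Fixed clip rail: a wooden base 100 x 220 x 12 mm with an upright steel strip 8 mm thick (x), 200 mm long (y), top edge 100 mm above the table. Origin: centre of the underside. It holds two clips, red and white, 110 mm apart, in either order.
- red_clip: Red sprung clip like a big clothes-peg, 106 mm long, 28 mm wide (y), about 65 g, upright, jaws down, its tips 26 mm below the rail's top edge. Origin: between the jaw tips (lowest point); z up to the handles; x the way the jaws open; y along the hinge pin, 52 mm above the origin. The frame belongs to the -x lever and leans 0.2 rad at full squeeze. The throat takes a plate up to 45 mm deep.
- red_clip_handles (a point): Point midway between the red clip's two handles, 96 mm above its origin and 10 mm below the handle tops; axes as the clip's. The handles are 28 mm wide (y) and splay: 48 mm over their outer faces at the top, narrowing to 26 mm at the hinge pin. Squeeze them together from above, along x, close to the top, to open the jaws.
- red_clip_jaw (a joint): Opening of the red clip in rad: 0 = gripping an 8 mm plate, -0.07 = nearly shut on nothing, 0.40 = fully squeezed open (stop): handles then parallel, 26 mm over their outsides, jaw tips about 28 mm apart. The spring pushes back at the handles with about 8 N at 0 and 12 N at 0.40, and closes the jaws when let go.
- white_clip: White. The same kind of clip, which stays on the rail. Origin between the tips of its jaws, axes as for the red clip.
- cup: Blue ceramic cup, 60 mm across, 75 mm high, standing on the table near the robot. Origin: centre of its underside.

How it is judged:
On the way, in this order (a step that is already met when the one before it is completed fails the run):
1. the drawer is pushed fully home (value of joint drawer below 0.005 m), for 0.2 s.
2. with the drawer home, the red clip grips the drawer's tab (value of joint drawer below 0.005 m and z of red_clip in the frame of tab_top between -0.047 and -0.012 m and x of red_clip in the frame of tab_top between -0.009 and 0.009 m and y of red_clip in the frame of tab_top between -0.03 and 0.03 m and angle between the x axis of red_clip and the x axis of tab_top, either way round below 0.35 rad and angle between red_clip's own z axis and vertical below 0.35 rad and value of joint red_clip_jaw below 0.12 rad and contact force between red_clip and unit above 2 N), for 0.2 s.
At the end, for the whole second after the job is handed in: Drawer within 5 mm of home; red clip still, gripping its tab (over 2 N, jaws within 0.12 rad of the 8 mm grip), tips 12 mm or more below the tab's top edge, within 30 mm of its middle sideways and 9 mm in depth, upright and square to it within 0.35 rad (all of step 2 and linear speed of red_clip below 0.03 m/s and angular speed of red_clip below 0.3 rad/s); the robot touches nothing.
It fails at once if the white clip is shifted by more than 20 mm (distance of white_clip from where it was at the start of the episode above 0.02 m).
It fails at once if the cup is shifted by more than 30 mm (distance of cup from where it was at the start of the episode above 0.03 m).
It also fails if it takes over 61 s, if anything falls off the work surface, if the arm or the gripper's body presses on something with over 40 N, if the wrist force passes 120 N, or if a joint passes its speed limit or range.

## Working session

There is one attempt and no reset: what is moved stays moved. The work goes in short steps, Python scripts to look and compute and a tool call to move; the robot and the scene stay as the last step left them, time stands still between calls to the robot, and variables do not carry over. Pictures are saved under pics/ and viewed, at most 10 in all, crops included, and the job is handed in when it is done.

Besides the shell and the picture viewer there is one more tool, called after "Request:" as a command line: name --argument value ..., lists and objects as JSON in quotes. step_arm: Moves the arm, as the interface text tells. Its arguments: {"type":"object","properties":{"motion":{"type":"array"},"force":{"type":"number"}},"required":["motion"]}

```bash
mkdir -p pics; cat > h.py <<'E'
import numpy as np, cv2
from scipy.spatial.transform import Rotation as R
from plant import r
def snap(n):
    s=r.snapshot(n); K=np.array([[s['fx'],0,s['cx']],[0,s['fy'],s['cy']],[0,0,1.]])
    s['K']=K; s['R']=R.from_quat(s['orientation']).as_matrix(); s['t']=np.array(s['xyz']); return s
def cloud(s):
    h,w=s['depth'].shape; u,v=np.meshgrid(np.arange(w),np.arange(h))
    p=cv2.undistortPoints(np.stack([u,v],-1).reshape(-1,1,2).astype(np.float64),s['K'],np.array(s['D'])).reshape(h,w,2)
    d=s['depth'][...,None]; c=np.concatenate([p*d,d],-1); return c@s['R'].T+s['t']
def find(s,cam,thing):
    return [(round(d['score'],2),np.round(s['R']@np.array(d['at'])+s['t'],4).tolist()) for d in r.search_frame(cam,thing)]
def save(s,name): cv2.imwrite('pics/'+name,s['pixels'][...,::-1])
E
python3 - <<'E'
from h import *
st=r.get_state(); print(st['clock'],st['tool_pos'],st['eef_rot'],st['opening'],r.tip_reach)
ims=[]
for c in('scene','top'):
    s=snap(c); print(c,s['t'],s['R'][:,2]); np.savez(c+'0.npz',xyz=cloud(s),px=s['pixels']); ims.append(s['pixels'])
    for t in('unit','drawer','tab_top','rail','red_clip','red_clip_handles','white_clip','cup'): print(t,find(s,c,t)[:2])
im=np.hstack(ims); cv2.imwrite('pics/a.png',cv2.resize(im[...,::-1],(800,300)))
E
```

```text
0.0 [ 0.24125595 -0.57591711  0.2599063 ] [ 9.80373559e-01  1.97146755e-01 -2.57056684e-04 -8.81192714e-04] 0.9993013529104604 0.022
scene [ 0.76478914 -0.30923443  0.65284136] [-0.4193472   0.45484398 -0.78566207]
unit [(0.69, [0.6762, 0.1948, 0.1017])]
drawer [(0.71, [0.5357, 0.2352, 0.0574])]
tab_top [(0.68, [0.5305, 0.2352, 0.0529])]
rail [(0.69, [0.578, -0.2254, 0.0118])]
red_clip [(0.7, [0.5622, -0.2712, 0.1452]), (0.55, [0.585, -0.2694, 0.1275])]
red_clip_handles [(0.7, [0.5597, -0.2716, 0.1452]), (0.64, [0.6716, 0.1995, 0.0998])]
white_clip [(0.72, [0.551, -0.1661, 0.1419])]
cup [(0.97, [0.4051, -0.0032, 0.0475]), (0.17, [0.6771, 0.1996, 0.0997])]
top [0.35430387 0.00340208 0.96441521] [ 0.17667857  0.00753609 -0.98423975]
unit [(0.68, [0.645, 0.2274, 0.0978])]
drawer [(0.59, [0.5642, 0.2433, 0.0506])]
tab_top [(0.85, [0.5654, 0.245, 0.0587])]
rail [(0.65, [0.5418, -0.2079, 0.017])]
red_clip [(0.83, [0.5743, -0.2666, 0.1341])]
red_clip_handles [(0.76, [0.5665, -0.2627, 0.1375])]
white_clip [(0.65, [0.5571, -0.156, 0.1342]), (0.29, [0.5686, -0.2627, 0.135])]
cup [(0.82, [0.4019, 0.001, 0.0309])]
```

View pics/a.png

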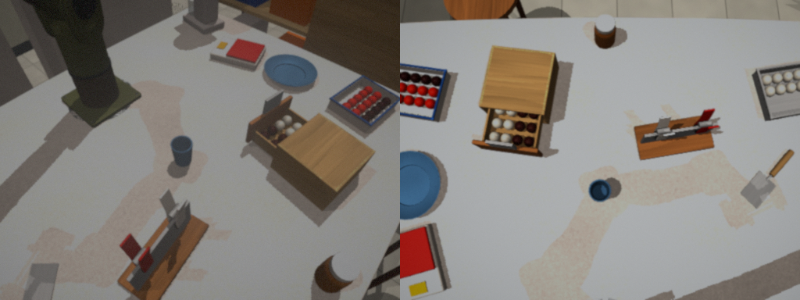

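The view shows the drawer unit at upper left in the top picture (~(515,100)), open towards the robot. The rail is at (675,135) with the red clip on its right (-y) end, and the cup is at (600,190). Next I fit the geometry from the point clouds.

```bash
cat > fit.py <<'E'
from h import *
for c in('scene','top'):
    f=np.load(c+'0.npz'); P=f['xyz'].reshape(-1,3); C=f['px'].reshape(-1,3).astype(int)
    def box(x0,x1,y0,y1,z0,z1):
        m=(P[:,0]>x0)&(P[:,0]<x1)&(P[:,1]>y0)&(P[:,1]<y1)&(P[:,2]>z0)&(P[:,2]<z1); return P[m],C[m]
    def rect(n,p):
        if len(p)<6: print(c,n,'few',len(p));return
        q=cv2.minAreaRect((p[:,:2]*1000).astype(np.float32)); print(c,n,len(p),np.round(q[0],1),np.round(q[1],1),round(q[2],1),'z',np.round(np.percentile(p[:,2],[2,50,98]),4))
    u,_=box(.35,1,.05,.42,.09,.11); u=u[u[:,0]>.55]; rect('casetop',u)
    rect('tab',box(.3,.65,.1,.4,.115,.16)[0]); rect('tabtop',box(.3,.65,.1,.4,.141,.16)[0])
    rect('front',box(.3,.56,.1,.4,.06,.16)[0])
    rect('base',box(.4,.75,-.4,-.05,.008,.016)[0])
    rect('strip',box(.4,.75,-.4,-.05,.093,.106)[0])
    p,k=box(.4,.75,-.4,-.05,.105,.2)
    red=(k[:,0]>1.7*k[:,1]); rect('red',p[red]); rect('other',p[~red])
    for a in (.11,.13,.15,.165):
        q=p[red&(p[:,2]>a)&(p[:,2]<a+.02)] if 0 else p[red][(p[red][:,2]>a)&(p[red][:,2]<a+.02)]
        rect('red z%.3f'%a,q)
    rect('tall',box(.3,.75,-.45,-.05,.16,.25)[0])
    cu,k=box(.3,.5,-.1,.1,.03,.09); rect('cup',cu)
E
python3 fit.py
```

```text
scene casetop 6571 [703.4 223.9] [185.1 180.3] 82.1 z [0.0938 0.0997 0.1019]
scene tab 314 [516.4 249.5] [70.6 10.1] 82.2 z [0.116  0.1374 0.1494]
scene tabtop 131 [516.2 250. ] [69.7  9.7] 82.2 z [0.1415 0.1474 0.1497]
scene front 1282 [540.7 246.6] [182.4  59.3] 82.1 z [0.0612 0.0959 0.1486]
scene base 4065 [ 560.  -216.5] [101.8 219.8] 9.1 z [0.0095 0.0121 0.0145]
scene strip 606 [ 561.2 -215.2] [ 27.9 199.3] 9.6 z [0.0937 0.0998 0.1043]
scene red 700 [ 569.6 -270.4] [46.8 27.9] 10.9 z [0.109  0.1573 0.181 ]
scene other 1057 [ 559.4 -215.6] [ 47.2 142.8] 9.2 z [0.1095 0.1404 0.181 ]
scene red z0.110 96 [ 571.8 -270.5] [24.3 26.8] 11.0 z [0.1103 0.122  0.1298]
scene red z0.130 170 [ 571.4 -270.9] [31.5 23.9] 6.7 z [0.1309 0.1398 0.1494]
scene red z0.150 190 [ 571.4 -270.7] [40.  24.3] 7.0 z [0.1504 0.1604 0.1694]
scene red z0.165 274 [ 569.5 -270.2] [46.8 27.6] 10.9 z [0.1655 0.178  0.1814]
scene tall 652 [ 559.8 -215.7] [ 48.5 137.9] 9.5 z [0.1606 0.1759 0.1814]
scene cup 716 [404.1  -1.2] [56.4 58.3] 46.3 z [0.0318 0.0585 0.0759]
top casetop 6764 [701.6 225.1] [182.9 182.6] 81.8 
[... 264 characters left out ...]
] [101.4 221.2] 9.4 z [0.0089 0.0123 0.0154]
top strip 323 [ 557.6 -213.5] [ 28.1 199.5] 9.4 z [0.0939 0.1    0.1041]
top red 283 [ 566.2 -268. ] [46.  29.1] 8.6 z [0.1073 0.1553 0.1814]
top other 602 [ 558.2 -214.6] [ 47.6 144.1] 9.7 z [0.1151 0.1343 0.1815]
top red z0.110 41 [ 565.7 -268.2] [26.6 29.1] 8.2 z [0.1112 0.12   0.1295]
top red z0.130 67 [ 564.5 -265.5] [30.7 25.5] 1.6 z [0.1302 0.1403 0.1492]
top red z0.150 71 [ 565.7 -267.9] [38.4 26.6] 8.7 z [0.1504 0.1605 0.1697]
top red z0.165 107 [ 566.3 -268.6] [45.9 28.4] 9.3 z [0.1662 0.1784 0.1825]
top tall 300 [ 558.2 -214.4] [ 47.9 138.2] 9.6 z [0.1609 0.1776 0.1825]
top cup 327 [400.9   2.2] [57.3 57.3] 89.9 z [0.0311 0.0719 0.0777]
```

```bash
cat >> h.py <<'E'
def to(p,head,base=None):
    "deltas (mm, twist) from the present pose to TCP p (mm) with tool x heading head (deg), tool down; base: assumed (p mm, head)"
    st=r.get_state()
    if base is None: R0=R.from_quat(st['eef_rot']); p0=np.array(st['tool_pos'])*1000
    else: p0=np.array(base[0],float); R0=R.from_euler('z',base[1],degrees=True)*R.from_euler('x',180,degrees=True)
    R1=R.from_euler('z',head,degrees=True)*R.from_euler('x',180,degrees=True)
    print('t',round(st['clock'],2),'p0',np.round(p0,1),'dp',np.round(R0.inv().apply(np.array(p)-p0),1),'tw',np.round((R0.inv()*R1).as_rotvec(),3))
E
python3 - <<'E'
from h import *
to((420,-250,290),72); to((469.5,257,290),82,((420,-250,290),72))
E
```

```text
t 0.9 p0 [ 241.6 -576.5  260.8] dp [ 290.7 -232.1  -29.3] tw [ 0.    0.   -0.86]
t 0.9 p0 [ 420. -250.  290.] dp [ 497.5 -109.6   -0. ] tw [-0.     0.    -0.175]
```

Request:
step_arm --motion '[{"dp":[60,-48,-10],"twist":[0,0,-0.17],"hand":-1},{"dp":[115,-92,-20],"twist":[0,0,-0.34],"hand":-1},{"dp":[170,-136,-30],"twist":[0,0,-0.51],"hand":-1},{"dp":[225,-180,-30],"twist":[0,0,-0.68],"hand":-1},{"dp":[270,-215,-30],"twist":[0,0,-0.86],"hand":-1}]' --force 30

```text
clock: 1.52
tool_pos: [0.3917, -0.3024, 0.2907]
eef_rot: [0.807, 0.59, 0.0, 0.001]
contact_force: [-0.1, -0.3, 0.1]
opening: 0.454
finger_force: 0.0
```

```bash
python3 -c "
from h import *
to((469.5,257,290),82);print(r.get_state()['q'])"
```

```text
t 1.52 p0 [ 391.7 -302.4  290.7] dp [ 5.566e+02 -9.570e+01  2.000e-01] tw [ 0.001  0.001 -0.169]
[ 0.85840937  0.50257896 -0.45106513  1.90461414  0.2981155   0.79859056
 -0.06244019]
```

Request:
step_arm --motion '[{"dp":[55,-10,0],"twist":[0,0,-0.02],"hand":-1},{"dp":[110,-20,0],"twist":[0,0,-0.04],"hand":-1},{"dp":[165,-30,0],"twist":[0,0,-0.06],"hand":-1},{"dp":[220,-40,0],"twist":[0,0,-0.08],"hand":-1},{"dp":[275,-50,0],"twist":[0,0,-0.1],"hand":-1}]'

```text
clock: 2.15
tool_pos: [0.4284, -0.0252, 0.2904]
eef_rot: [0.778, 0.628, 0.0, 0.0]
contact_force: [1.6, -0.3, -0.1]
opening: 0.005
finger_force: 0.0
```

```bash
python3 -c "
from h import *
to((469.5,257,290),82)"
```

```text
t 2.15 p0 [428.4 -25.2 290.4] dp [284.5 -19.7   0.4] tw [ 0.001  0.    -0.074]
```

Request:
step_arm --motion '[{"dp":[60,-5,0],"twist":[0,0,-0.02],"hand":-1},{"dp":[120,-8,0],"twist":[0,0,-0.03],"hand":-1},{"dp":[180,-12,0],"twist":[0,0,-0.05],"hand":-1},{"dp":[240,-16,0],"twist":[0,0,-0.07],"hand":-1},{"dp":[284,-20,0],"twist":[0,0,-0.074],"hand":-1}]'

```text
clock: 2.78
tool_pos: [0.4689, 0.2579, 0.2903]
eef_rot: [0.754, 0.657, 0.001, -0.0]
contact_force: [0.1, -1.1, 0.3]
opening: 0.004
finger_force: 0.0
```

```bash
python3 -c "
from h import *
to((469.5,257,130),82)"
```

```text
t 2.77 p0 [468.9 257.9 290.3] dp [ -1.    0.6 160.3] tw [ 0.001 -0.001  0.002]
```

Request:
step_arm --motion '[{"dp":[0,0,50],"twist":[0,0,0],"hand":-1},{"dp":[0,0,100],"twist":[0,0,0],"hand":-1},{"dp":[0,0,140],"twist":[0,0,0],"hand":-1},{"dp":[0,0,160],"twist":[0,0,0],"hand":-1},{"dp":[0,0,160],"twist":[0,0,0],"hand":-1}]'

```text
clock: 3.4
tool_pos: [0.4682, 0.2544, 0.1289]
eef_rot: [0.755, 0.656, -0.001, -0.0]
contact_force: [-0.7, 0.2, 0.3]
opening: 0.004
finger_force: 0.0
```

Request:
step_arm --motion '[{"dp":[0,10,0],"twist":[0,0,0],"hand":-1},{"dp":[0,20,0],"twist":[0,0,0],"hand":-1},{"dp":[0,30,0],"twist":[0,0,0],"hand":-1},{"dp":[0,40,0],"twist":[0,0,0],"hand":-1},{"dp":[0,50,0],"twist":[0,0,0],"hand":-1}]'

```text
clock: 4.03
tool_pos: [0.5188, 0.2479, 0.1303]
eef_rot: [0.755, 0.656, -0.0, -0.0]
contact_force: [-2.6, 0.2, 2.7]
opening: 0.004
finger_force: 1.6
```

Request:
step_arm --motion '[{"dp":[0,10,0],"twist":[0,0,0],"hand":-1},{"dp":[0,20,0],"twist":[0,0,0],"hand":-1},{"dp":[0,30,0],"twist":[0,0,0],"hand":-1},{"dp":[0,40,0],"twist":[0,0,0],"hand":-1},{"dp":[0,50,0],"twist":[0,0,0],"hand":-1}]'

```text
clock: 4.65
tool_pos: [0.5686, 0.2408, 0.1301]
eef_rot: [0.755, 0.656, -0.0, 0.0]
contact_force: [-3.2, 1.0, 2.8]
opening: 0.002
finger_force: 1.6
```

Request:
step_arm --motion '[{"dp":[0,4,0],"twist":[0,0,0],"hand":-1},{"dp":[0,8,0],"twist":[0,0,0],"hand":-1},{"dp":[0,11,0],"twist":[0,0,0],"hand":-1},{"dp":[0,14,0],"twist":[0,0,0],"hand":-1},{"dp":[0,16,0],"twist":[0,0,0],"hand":-1}]'

```text
clock: 5.28
tool_pos: [0.5841, 0.2385, 0.13]
eef_rot: [0.755, 0.656, 0.0, 0.0]
contact_force: [-5.7, 0.0, 2.8]
opening: 0.004
finger_force: 3.5
```

Request:
step_arm --motion '[{"dp":[0,1,0],"twist":[0,0,0],"hand":-1},{"dp":[0,2,0],"twist":[0,0,0],"hand":-1},{"dp":[0,3,0],"twist":[0,0,0],"hand":-1},{"dp":[0,4,0],"twist":[0,0,0],"hand":-1}]'

```text
clock: 5.78
tool_pos: [0.5841, 0.2385, 0.13]
eef_rot: [0.754, 0.657, -0.003, -0.002]
contact_force: [-13.1, -0.5, 9.4]
opening: 0.003
finger_force: 6.9
```

Request:
step_arm --motion '[{"dp":[0,2,0],"twist":[0,0,0],"hand":-1},{"dp":[0,3,0],"twist":[0,0,0],"hand":-1},{"dp":[0,3,0],"twist":[0,0,0],"hand":-1},{"dp":[0,3,0],"twist":[0,0,0],"hand":-1}]'

```text
clock: 6.28
tool_pos: [0.5841, 0.2385, 0.13]
eef_rot: [0.754, 0.657, -0.005, -0.003]
contact_force: [-18.4, -0.8, 13.5]
opening: 0.005
finger_force: 9.7
```

Request:
step_arm --motion '[{"dp":[0,-10,0],"twist":[0,0,0],"hand":-1},{"dp":[0,-50,0],"twist":[0,0,0],"hand":-1},{"dp":[0,-50,-60],"twist":[0,0,0],"hand":-1},{"dp":[0,-50,-120],"twist":[0,0,0],"hand":-1},{"dp":[0,-50,-160],"twist":[0,0,0],"hand":-1}]'

```text
clock: 6.9
tool_pos: [0.5431, 0.2446, 0.2932]
eef_rot: [0.755, 0.655, 0.003, 0.001]
contact_force: [1.2, 1.1, 0.3]
opening: 0.006
finger_force: 0.0
```

Request:
step_arm --motion '[{"dp":[-60,-20,0],"twist":[0,0,-0.06],"hand":0},{"dp":[-120,-40,0],"twist":[0,0,-0.1],"hand":0.5},{"dp":[-180,-50,0],"twist":[0,0,-0.17],"hand":1},{"dp":[-240,-50,0],"twist":[0,0,-0.24],"hand":1},{"dp":[-300,-50,0],"twist":[0,0,-0.304],"hand":1}]'

```text
clock: 7.52
tool_pos: [0.4505, -0.0482, 0.2904]
eef_rot: [0.646, 0.763, 0.001, 0.002]
contact_force: [1.0, -0.9, -0.2]
opening: 0.547
finger_force: 0.0
```

```bash
python3 - <<'E'
from h import *
for c in('scene','top'):
    s=snap(c); np.savez(c+'0.npz',xyz=cloud(s),px=s['pixels'])
s=0
to((561,-268,290),99.4)
E
python3 fit.py | egrep 'case|tab|red|strip|cup'
```

```text
t 7.62 p0 [448.7 -54.7 289.4] dp [-227.7   79.1    0.5] tw [-0.002  0.005 -0.014]
scene casetop 6885 [697.3 224.6] [183.8 192.8] 81.8 z [0.0939 0.0997 0.1021]
scene tab 310 [606.2 236.1] [71.2  9.4] 82.3 z [0.1159 0.1386 0.1493]
scene tabtop 138 [606.1 236.7] [70.1  8.9] 82.4 z [0.1418 0.1474 0.1495]
scene strip 611 [ 560.9 -215.1] [ 28.1 199.8] 9.4 z [0.0934 0.0998 0.1045]
scene red 710 [ 569.9 -270.5] [46.5 28. ] 11.9 z [0.1084 0.1557 0.1811]
scene red z0.110 105 [ 571.7 -270.6] [24.5 26.9] 12.3 z [0.1105 0.1227 0.1299]
scene red z0.130 177 [ 571.6 -270.9] [31.3 24.8] 5.4 z [0.1303 0.1407 0.1498]
scene red z0.150 190 [ 571.4 -270.5] [39.8 24.7] 7.3 z [0.1504 0.1601 0.1697]
scene red z0.165 270 [ 569.9 -269.9] [46.3 28. ] 10.3 z [0.1655 0.1781 0.1813]
scene cup 716 [404.2  -1.6] [56.6 59.4] 41.3 z [0.0317 0.0581 0.0754]
top casetop 7002 [696.  225.8] [182.8 194. ] 81.5 z [0.0959 0.1008 0.1041]
top tab 287 [605.  238.5] [71.4  9.4] 80.8 z [0.1171 0.1461 0.1512]
top tabtop 168 [605.2 238.9] [70.7  9.2] 81.2 z [0.1424 0.1486 0.1513]
top strip few 0
top red few 5
top red z0.110 few 0
top red z0.130 few 0
top red z0.150 few 0
top red z0.165 few 5
top cup 323 [400.8   2.2] [57.3 57. ] 89.6 z [0.0314 0.0726 0.0785]
```

```bash
python3 - <<'E'
from h import *
to((568.2,-269,260),99.4)
E
```

```text
t 7.62 p0 [448.7 -54.7 289.4] dp [-229.6   86.2   30.5] tw [-0.002  0.005 -0.014]
```

Request:
step_arm --motion '[{"dp":[-55,20,0],"twist":[0,0,0],"hand":1},{"dp":[-110,40,5],"twist":[0,0,-0.01],"hand":1},{"dp":[-165,62,10],"twist":[0,0,-0.014],"hand":1},{"dp":[-215,81,20],"twist":[0,0,-0.014],"hand":1},{"dp":[-230,86,30],"twist":[0,0,-0.014],"hand":1}]'

```text
clock: 8.25
tool_pos: [0.5735, -0.263, 0.2591]
eef_rot: [0.644, 0.765, -0.001, 0.002]
contact_force: [-0.6, 0.3, 0.1]
opening: 0.997
finger_force: 0.0
```

```bash
python3 - <<'E'
from h import *
to((568.2,-269,175),99.4); print(r.get_state()['opening'])
E
```

```text
t 8.25 p0 [ 573.5 -263.   259.1] dp [-4.8 -6.3 84.1] tw [0.001 0.003 0.008]
0.9967649462845612
```

Request:
step_arm --motion '[{"dp":[0,0,0],"twist":[0,0,0],"hand":1},{"dp":[0,0,0],"twist":[0,0,0],"hand":1}]'

```text
clock: 8.5
tool_pos: [0.5722, -0.2562, 0.2606]
eef_rot: [0.64, 0.768, 0.0, -0.0]
contact_force: [-0.3, 0.5, 0.3]
opening: 1.0
finger_force: 0.0
```

```bash
python3 - <<'E'
from h import *
to((568.2,-269,175),99.4)
E
```

```text
t 8.5 p0 [ 572.2 -256.2  260.6] dp [-12.   -6.3  85.6] tw [ 0.    -0.001  0.017]
```

Request:
step_arm --motion '[{"dp":[-8,-4,10],"twist":[0,0,0.017],"hand":1},{"dp":[-12,-6,35],"twist":[0,0,0.017],"hand":1},{"dp":[-12,-6,60],"twist":[0,0,0.017],"hand":1},{"dp":[-12,-6,80],"twist":[0,0,0.017],"hand":1},{"dp":[-12,-6,85],"twist":[0,0,0.017],"hand":1}]'

```text
clock: 9.12
tool_pos: [0.5672, -0.2709, 0.1739]
eef_rot: [0.648, 0.762, -0.001, -0.001]
contact_force: [-0.3, -0.3, -0.1]
opening: 1.0
finger_force: 0.0
```

```bash
python3 - <<'E'
from h import *
to((568.2,-269,175),99.4)
s=snap('scene'); cv2.imwrite('pics/b.png',cv2.resize(s['pixels'][180:384,40:312,::-1],None,fx=2.5,fy=2.5))
E
```

```text
t 9.12 p0 [ 567.2 -270.9  173.9] dp [ 1.7  1.2 -1.1] tw [-0.002 -0.001 -0.003]
```

View pics/b.png

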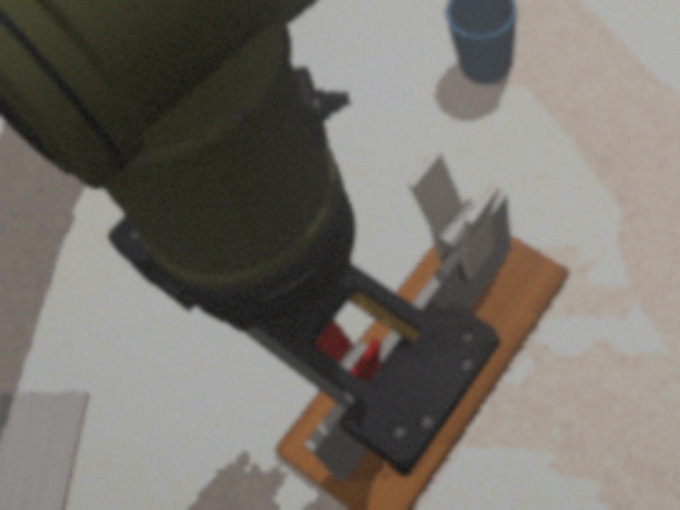

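The red clip (around (350,350)) sits between the open fingers, and the white clip at (465,220) is clear. I'll squeeze.

Request:
step_arm --motion '[{"dp":[0,0,0],"twist":[0,0,0],"hand":-1},{"dp":[0,0,0],"twist":[0,0,0],"hand":-1},{"dp":[0,0,0],"twist":[0,0,0],"hand":-1},{"dp":[0,0,0],"twist":[0,0,0],"hand":-1},{"dp":[0,0,0],"twist":[0,0,0],"hand":-1}]' --force 25

```text
clock: 9.8
tool_pos: [0.5684, -0.2713, 0.1752]
eef_rot: [0.648, 0.762, -0.0, 0.0]
contact_force: [0.1, 1.7, -0.5]
opening: 0.46
finger_force: 6.1
```

Request:
step_arm --motion '[{"dp":[0,0,0],"twist":[0,0,0],"hand":-1},{"dp":[0,0,0],"twist":[0,0,0],"hand":-1},{"dp":[0,0,0],"twist":[0,0,0],"hand":-1}]'

```text
clock: 10.18
tool_pos: [0.5684, -0.2712, 0.175]
eef_rot: [0.648, 0.762, -0.0, -0.0]
contact_force: [0.4, -0.3, 0.0]
opening: 0.285
finger_force: 25.0
```

Request:
step_arm --motion '[{"dp":[0,0,-10],"twist":[0,0,0],"hand":-1},{"dp":[0,0,-30],"twist":[0,0,0],"hand":-1},{"dp":[0,0,-60],"twist":[0,0,0],"hand":-1},{"dp":[0,0,-100],"twist":[0,0,0],"hand":-1},{"dp":[0,0,-130],"twist":[0,0,0],"hand":-1}]'

```text
clock: 10.8
tool_pos: [0.5689, -0.271, 0.3077]
eef_rot: [0.648, 0.762, 0.001, 0.001]
contact_force: [0.7, -0.7, -1.1]
opening: 0.286
finger_force: 25.0
```

```bash
python3 - <<'E'
from h import *
to((500,-20,305),90); to((605.5,237.5,295),82,((500,-20,305),90))
s=snap('scene'); P=cloud(s).reshape(-1,3);C=s['pixels'].reshape(-1,3).astype(int)
m=(C[:,0]>1.8*C[:,1])&(P[:,2]>.17)&(abs(P[:,0]-.565)<.08)&(abs(P[:,1]+.27)<.08); print(m.sum(),P[m].min(0),P[m].max(0))
cv2.imwrite('pics/c.png',cv2.resize(s['pixels'][150:384,40:352,::-1],None,fx=2.2,fy=2.2))
E
```

```text
t 10.8 p0 [ 568.9 -271.   307.7] dp [258.8 -27.7   2.4] tw [0.002 0.001 0.161]
t 10.8 p0 [500. -20. 305.] dp [257.5 105.5  10. ] tw [-0.   -0.    0.14]
4 [ 0.59232652 -0.30184201  0.44301384] [ 0.60619428 -0.25700283  0.59473432]
```

View pics/c.png

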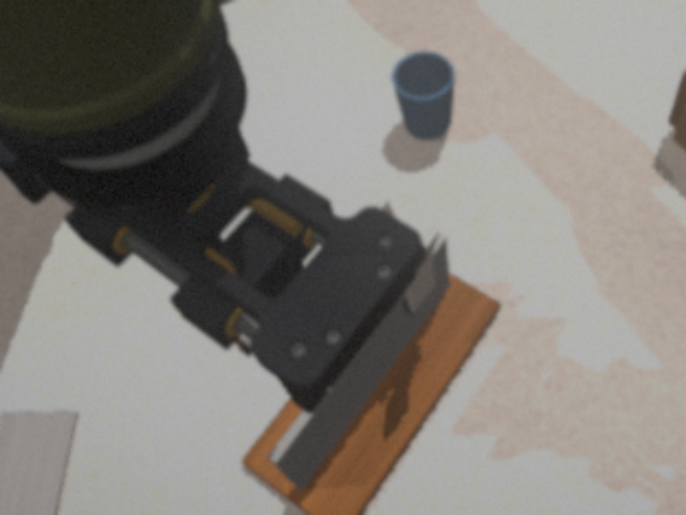

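The strip below is empty and the clip's shadow shows at (405,385), so the clip is in the fingers, hidden behind them. Carry it over.

Request:
step_arm --motion '[{"dp":[45,-5,0],"twist":[0,0,0.02],"hand":-1},{"dp":[100,-11,0],"twist":[0,0,0.06],"hand":-1},{"dp":[155,-17,0],"twist":[0,0,0.1],"hand":-1},{"dp":[210,-23,0],"twist":[0,0,0.14],"hand":-1},{"dp":[258,-28,0],"twist":[0,0,0.16],"hand":-1}]'

```text
clock: 11.48
tool_pos: [0.4987, -0.0188, 0.3056]
eef_rot: [0.707, 0.708, 0.0, 0.0]
contact_force: [0.3, -0.2, -0.8]
opening: 0.287
finger_force: 25.0
```

Request:
step_arm --motion '[{"dp":[55,20,0],"twist":[0,0,0.03],"hand":-1},{"dp":[110,42,0],"twist":[0,0,0.06],"hand":-1},{"dp":[165,65,0],"twist":[0,0,0.1],"hand":-1},{"dp":[215,88,0],"twist":[0,0,0.13],"hand":-1},{"dp":[250,103,0],"twist":[0,0,0.14],"hand":-1}]'

```text
clock: 12.1
tool_pos: [0.6024, 0.2323, 0.3052]
eef_rot: [0.754, 0.657, 0.001, -0.0]
contact_force: [0.5, -0.5, -0.9]
opening: 0.288
finger_force: 25.0
```

Request:
step_arm --motion '[{"dp":[0,0,0],"twist":[0,0,0],"hand":-1},{"dp":[0,0,0],"twist":[0,0,0],"hand":-1}]'

```text
clock: 12.35
tool_pos: [0.6019, 0.228, 0.3049]
eef_rot: [0.755, 0.656, -0.001, 0.0]
contact_force: [-0.1, -1.4, -1.1]
opening: 0.282
finger_force: 25.0
```

```bash
python3 - <<'E'
from h import *
to((605.5,237.5,295),82); st=r.get_state(); print(st['opening'],st['finger_force'])
p=np.array(st['tool_pos']); t=R.from_quat(st['eef_rot'])
ims=[]
for c in('scene','top'):
    s=snap(c); P=cloud(s).reshape(-1,3);C=s['pixels'].reshape(-1,3).astype(int)
    L=t.inv().apply(P-p)*1000
    m=(abs(L[:,0])<25)&(abs(L[:,1])<30)&(L[:,2]>26)&(L[:,2]<115)
    print(c,m.sum())
    for a in range(25,115,15):
        q=L[m&(L[:,2]>a)&(L[:,2]<=a+15)]
        if len(q)>3: print(a,len(q),np.round(q.min(0)),np.round(q.max(0)))
    u=cv2.projectPoints(p.reshape(1,3),cv2.Rodrigues(s['R'].T)[0],-s['R'].T@s['t'],s['K'],np.array(s['D']))[0].ravel().astype(int); print(u)
    x=max(0,min(u[0]-80,352)); y=max(0,min(u[1]-60,234)); ims.append(cv2.resize(s['pixels'][y:y+150,x:x+160],(400,375),interpolation=2))
cv2.imwrite('pics/d.png',np.hstack(ims)[...,::-1])
E
```

```text
t 12.35 p0 [601.9 228.  304.9] dp [9.9 2.2 9.9] tw [-0.     0.002  0.   ]
0.28220274697098396 24.99976165825501
scene 710
25 109 [-14. -12.  26.] [16. 15. 40.]
40 214 [-16. -13.  40.] [15. 16. 55.]
55 115 [-16. -15.  55.] [16. 19. 70.]
70 111 [-14. -19.  70.] [15. 22. 85.]
85 145 [-14. -22.  85.] [ 15.  23. 100.]
100 16 [-13. -18. 100.] [ 14.  22. 103.]
[404  79]
top 0
[115 111]
```

View pics/d.png

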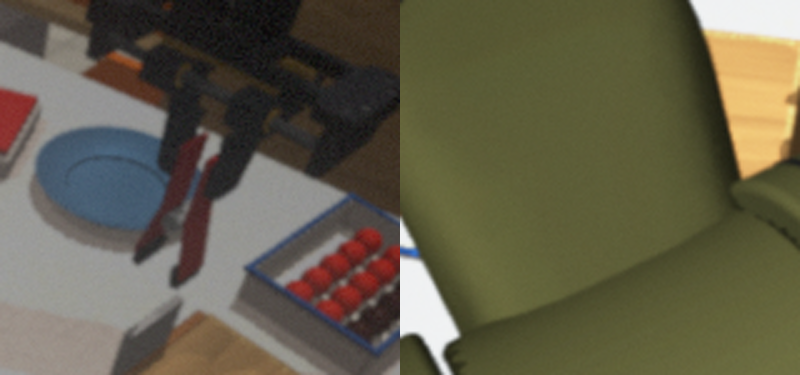

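The clip hangs open and centred in the fingers: red jaws at (150,260)/(185,280) in the left half, above the tab at (150,330). Line up and lower it.

Request:
step_arm --motion '[{"dp":[5,1,5],"twist":[0,0,0],"hand":-1},{"dp":[10,2,10],"twist":[0,0,0],"hand":-1},{"dp":[10,2,10],"twist":[0,0,0],"hand":-1},{"dp":[10,2,10],"twist":[0,0,0],"hand":-1}]'

```text
clock: 12.95
tool_pos: [0.6055, 0.2387, 0.295]
eef_rot: [0.754, 0.656, -0.0, 0.0]
contact_force: [0.2, 1.0, -0.2]
opening: 0.286
finger_force: 25.0
```

```bash
python3 - <<'E'
from h import *
to((605.5,237.5,219),82)
E
```

```text
t 12.95 p0 [605.5 238.7 295. ] dp [-1.2  0.2 76. ] tw [-0.     0.     0.001]
```

Request:
step_arm --motion '[{"dp":[0,0,15],"twist":[0,0,0],"hand":-1},{"dp":[0,0,30],"twist":[0,0,0],"hand":-1},{"dp":[0,0,40],"twist":[0,0,0],"hand":-1},{"dp":[0,0,50],"twist":[0,0,0],"hand":-1}]'

```text
clock: 13.45
tool_pos: [0.6054, 0.2387, 0.2441]
eef_rot: [0.754, 0.656, -0.0, -0.0]
contact_force: [0.5, 0.3, -0.5]
opening: 0.285
finger_force: 25.0
```

Request:
step_arm --motion '[{"dp":[0,0,8],"twist":[0,0,0],"hand":-1},{"dp":[0,0,16],"twist":[0,0,0],"hand":-1},{"dp":[0,0,22],"twist":[0,0,0],"hand":-1},{"dp":[0,0,26],"twist":[0,0,0],"hand":-1},{"dp":[0,0,26],"twist":[0,0,0],"hand":-1}]'

```text
clock: 14.08
tool_pos: [0.6055, 0.2387, 0.2189]
eef_rot: [0.755, 0.656, -0.0, 0.0]
contact_force: [0.1, -0.3, -1.7]
opening: 0.29
finger_force: 25.0
```

```bash
python3 - <<'E'
from h import *
to((605.5,237.5,219),82)
s=snap('scene'); cv2.imwrite('pics/e.png',cv2.resize(s['pixels'][50:230,300:512,::-1],None,fx=2.5,fy=2.5))
E
```

```text
t 14.07 p0 [605.5 238.7 218.9] dp [-1.2  0.2 -0.1] tw [-0.     0.     0.001]
```

View pics/e.png

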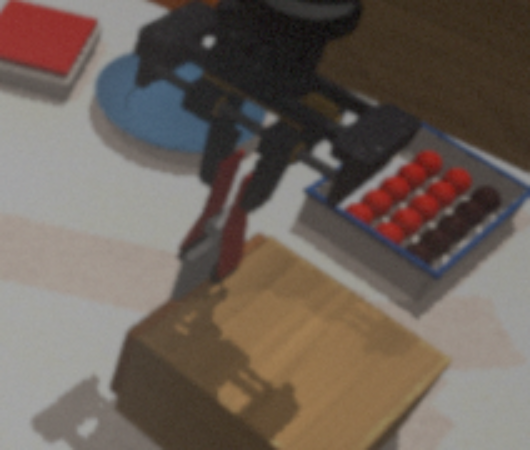

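The jaws straddle the tab at (205,255), no contact force. Open the fingers.

Request:
step_arm --motion '[{"dp":[0,0,0],"twist":[0,0,0],"hand":-0.3},{"dp":[0,0,0],"twist":[0,0,0],"hand":0},{"dp":[0,0,0],"twist":[0,0,0],"hand":0.3},{"dp":[0,0,0],"twist":[0,0,0],"hand":1},{"dp":[0,0,0],"twist":[0,0,0],"hand":1}]'

```text
clock: 14.75
tool_pos: [0.6056, 0.2388, 0.2192]
eef_rot: [0.754, 0.656, 0.0, 0.0]
contact_force: [0.2, 0.6, -0.3]
opening: 0.779
finger_force: 0.0
```

Request:
step_arm --motion '[{"dp":[0,0,0],"twist":[0,0,0],"hand":1},{"dp":[0,0,0],"twist":[0,0,0],"hand":1},{"dp":[0,0,0],"twist":[0,0,0],"hand":1},{"dp":[0,0,0],"twist":[0,0,0],"hand":1}]'

```text
clock: 15.25
tool_pos: [0.6055, 0.2387, 0.2191]
eef_rot: [0.754, 0.656, -0.0, 0.0]
contact_force: [-0.2, 0.2, -1.1]
opening: 0.999
finger_force: 0.0
```

Request:
step_arm --motion '[{"dp":[0,0,-20],"twist":[0,0,0],"hand":1},{"dp":[0,0,-50],"twist":[0,0,0],"hand":1},{"dp":[0,0,-90],"twist":[0,0,0],"hand":1},{"dp":[0,-60,-100],"twist":[0,0,0],"hand":1},{"dp":[-60,-110,-100],"twist":[0,0,0],"hand":1}]'

```text
clock: 15.88
tool_pos: [0.4977, 0.2096, 0.3205]
eef_rot: [0.752, 0.659, 0.003, -0.001]
contact_force: [0.5, -1.2, -0.3]
opening: 0.999
finger_force: 0.0
```

Request:
step_arm --motion '[{"dp":[-60,0,0],"twist":[0,0,0],"hand":1},{"dp":[-120,0,0],"twist":[0,0,0],"hand":1},{"dp":[-180,0,0],"twist":[0,0,0],"hand":1},{"dp":[-200,0,0],"twist":[0,0,0],"hand":1},{"dp":[-200,0,0],"twist":[0,0,0],"hand":1}]'

```text
clock: 16.5
tool_pos: [0.472, 0.0053, 0.3192]
eef_rot: [0.756, 0.655, -0.0, 0.0]
contact_force: [-0.5, 0.5, -0.3]
opening: 1.002
finger_force: 0.0
```

```bash
python3 - <<'E'
from h import *
ru=R.from_euler('z',-8,degrees=True); o=np.array([.6055,.238,.148])
for c in('scene','top'):
    s=snap(c); P=cloud(s).reshape(-1,3);C=s['pixels'].reshape(-1,3).astype(int)
    L=ru.inv().apply(P-o)*1000
    m=(abs(L[:,0])<35)&(abs(L[:,1])<45)&(L[:,2]>-48)&(L[:,2]<100)&(C[:,0]>1.7*C[:,1])&(C[:,0]>1.7*C[:,2])
    for a in range(-48,100,18):
        q=L[m&(L[:,2]>a)&(L[:,2]<=a+18)]
        if len(q)>3: print(c,a,len(q),np.round(q.min(0)),np.round(q.max(0)))
    for t in('cup','white_clip'): print(find(s,c,t)[:1])
    u=(P[:,0]>.55)&(P[:,0]<1)&(P[:,1]>.05)&(P[:,1]<.42)&(abs(P[:,2]-.1)<.01)
    print(cv2.minAreaRect((P[u][:,:2]*1000).astype(np.float32)))
    if c=='scene': cv2.imwrite('pics/f.png',cv2.resize(s['pixels'][50:230,300:512,::-1],None,fx=2.5,fy=2.5))
E
```

```text
scene 60 53 [-22. -12.  63.] [25. 14. 76.]
[(0.95, [0.4049, -0.0055, 0.0456])]
[(0.84, [0.5484, -0.1665, 0.1407])]
((697.6370239257812, 225.00946044921875), (185.01290893554688, 192.2724151611328), 82.09571838378906)
top -48 7 [-11. -42. -47.] [ 30.  43. -31.]
top -30 23 [-15. -11. -24.] [ 11.  31. -12.]
top -12 43 [-15. -11. -12.] [11. 33.  6.]
top 6 53 [-15. -11.   6.] [12. 15. 24.]
top 24 76 [-16. -11.  24.] [14. 15. 42.]
top 42 74 [-20. -11.  43.] [17. 15. 60.]
top 60 139 [-24. -12.  61.] [22. 16. 78.]
top 78 12 [-23. -11.  78.] [20. 13. 80.]
[]
[]
((696.8287963867188, 225.02734375), (183.31321716308594, 195.31837463378906), 81.10792541503906)
```

View pics/f.png

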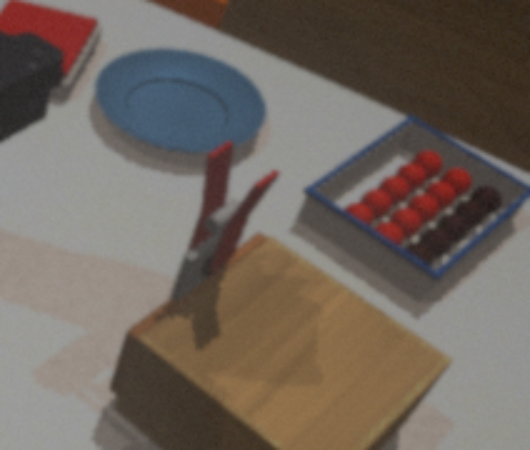

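The clip stands upright on the tab at (215,235). Its top is about 77 mm above the tab's top edge, so the tips are about 29 mm below it. It is centred, and the drawer is still home. I'll hand in.

```bash
python3 -c "
from plant import r
print(r.finish_job())"
```

```text
the job is handed in; nothing more can be done
None
```

The job is handed in at about 17 s of the 61 s; the verdict was not shown. My last pictures show the drawer shut, the red clip centred and upright on its tab with the tips about 29 mm down, and the white clip and cup where they were.

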